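# Look straight down on a freshly set insert with the handheld microscope

### The job

Draw the handheld microscope out of its sloping stand, turn it upright with its nose straight down, and bring the nose over the brass insert in the printed bar that has no screws standing in it, centred on the insert and about 3 cm above it. Do not touch that bar, and do not push or knock the other things on the mat. Finish while still holding the microscope there in the gripper, raised and steady.

Things in the scene. Friction and masses are not known exactly. Their poses are not given: they have to be found in the camera images.
- scope: Handheld battery microscope, no cable: a stepped round stick 155 mm long, 110 to 175 g. Origin: centre of the nose face (viewing end); z runs from the nose along the stick to the tail. It starts nose down in the stand's tube, leaning 35 degrees from vertical with the tail towards the stand's -x, and may shift or lean a degree or two in the tube. Centre of mass about 70 mm from the nose.
- scope_nose (a point): Centre of the nose face, the same point as scope's origin. Measured from it along the stick: black nose 28 mm across from 0 to 66 mm; ribbed focus ring 37 mm across from 72 to 86 mm; smooth grey body 33 mm across from 86 to 146 mm (the place to grip); domed tail to 155 mm.
- stand: Stand, fixed: steel base 120 x 90 x 12 mm, two steel cheeks up to 72 mm and between them a black tube, 42 mm outside, 33 mm inside, 62 mm deep, closed below. Origin at the centre of the base's underside, z up. The tube lies in its x-z plane; the way out is (-0.574, 0, 0.819) in the stand's frame. At rest the microscope's nose face is on the tube's floor.
- stand_mouth (a point): Centre of the tube's open mouth: 3 mm to the -x side of the stand's origin and 95 mm above its underside.
- bar_set: The bar to look at: grey 3D-printed bar 70 x 24 x 14 mm (x, y, z) lying flat and loose on the mat, no screws in it. Origin at the centre of its underside. A brass threaded insert, 10 mm across, is set flush in its top 22 mm from the middle towards +x; 22 mm the other way is a plain 6 mm hole without brass.
- insert (a point): Centre of the brass insert's top face, in the top of the bar without screws (14 mm above the mat, which is 3 mm thick).
- bar_screw: Grey printed bar 70 x 24 x 14 mm with one cap screw standing 15 mm above its top, 22 mm from the middle towards its +x. Loose. Leave alone. Origin at the centre of its underside.
- bar_long: Longer grey printed bar 84 x 22 x 14 mm with two cap screws standing 15 mm above its top, 30 mm either side of the middle. Loose. Leave alone. Origin at the centre of its underside.
- block: Bare aluminium block 45 x 60 x 110 mm standing upright, loose, near the bars. Leave alone. Origin at the centre of its underside.
- tray: Small black parts tray 60 x 90 x 22 mm with spare inserts and screws. Leave alone. Origin at the centre of its underside.
- cleaner: Black round tip-cleaner pot, 68 mm across and 62 mm high, with brass wool in it. Leave alone. Origin at the centre of its underside.
- reel: Reel of solder lying flat, 64 mm across and 38 mm high. Leave alone. Origin at the centre of its underside.
- driver: Black-handled screwdriver, 160 mm long, lying crosswise (along y) on the robot's side of the bars. Leave alone. Origin about the middle of its length, on the mat.
Things that resemble listed ones, but are neither listed nor needed, are in the scene too. Leave any blue or red look-alike of the stand alone.

How it is judged:
On the way:
1. the microscope is held in the gripper, its nose drawn out past the tube's mouth and clear of the stand (contact force between scope and the fingers above 1 N and contact force between scope and stand below 0.1 N and height (world z) of scope_nose above 0.1 m), for 0.1 s.
At the end, for the whole second after the job is handed in: Microscope held in the gripper and still (under 15 mm/s), nose down within 0.17 rad of vertical, nose within 10 mm sideways of the brass insert of the bar without screws and 15 to 50 mm above it, touching neither stand, bars nor block; that bar lies flat (horizontal distance between scope_nose and insert below 0.01 m and z of scope_nose in the frame of insert between 0.015 and 0.05 m and angle between scope's own z axis and vertical below 0.17 rad and linear speed of scope below 0.015 m/s and angular speed of scope below 0.1 rad/s and contact force between scope and the fingers above 1 N and contact force between scope and stand below 0.1 N and contact force between scope and block below 0.1 N and contact force between scope and bar_set below 0.1 N and contact force between scope and bar_screw below 0.1 N and contact force between scope and bar_long below 0.1 N and angle between bar_set's own z axis and vertical below 0.1 rad); the arm keeps its last pose, push and grip.
It fails at once if a printed bar was touched hard or shifted by more than 10 mm (distance of any of bar_set, bar_screw, bar_long from where it was at the start of the episode above 0.01 m or contact force between any of scope, the arm and bar_set above 2 N).
It fails at once if something else lying on the mat was shifted by more than 20 mm or knocked over (distance of any of block, tray, cleaner, reel from where it was at the start of the episode above 0.02 m or angle between block's own z axis and vertical above 0.3 rad or distance of driver from where it was at the start of the episode above 0.03 m).
It also fails if it takes over 48 s, if anything falls off the work surface, if the arm or the gripper's body presses on something with over 40 N, if the wrist force passes 120 N, or if a joint passes its speed limit or range.

### The arm

A 7-joint arm with a two-finger parallel gripper is mounted at the origin on the work surface. World frame = base frame: x ahead of the robot, y to its left, z up, the work surface at z = 0. Lengths are in m, angles in rad, forces in N, time in s.
With the tool pointing down it reaches from about 0.35 to 0.9 m from the base axis. Payload 8.1 kg.
Tool frame: the origin (TCP) lies at the very end of the fingers, on their centre line; the grasp point (between the pads) lies 19 mm behind it (arm.tcp_to_grasp is the z of the grasp point in the tool frame, in m); z points along the fingers, y is the line along which they close (so a half turn about z gives the same grasp; the last joint's range is limited). The gripper opens to 92 mm and grips with 3 to 60 N. Pads are 19 mm wide; open, the fingers measure 130 mm over their backs; the gripper's body (75 mm by 190 mm) begins 47 mm behind the grasp point.
Start: joints at [1.138, 0.434, 0.025, 1.573, -0.012, 1.134, -0.075], TCP at [0.202, -0.591, 0.227] pointing down, gripper open.
Joint ranges: [-2.62, 2.62], [-0.44, 2.09], [-1.27, 1.32], [0.08, 2.57], [-1.32, 4.46], [0.12, 2], [-2.74, 2.74]. Speed limits (rad/s): [2.22, 2.22, 3.01, 3.01, 3.14, 3.14, 3.14].

### API

Orientations are given as a rotation vector (axis times angle).
In Python, from cell import readout, vision, sign_off, arm gives the robot as it stands. The module is installed in compiled form; this text tells all that it offers.
- The arm moves only by the shell command python3 -m creep 'ROWS' [FORCE]. ROWS is JSON, a list of rows, each a list of 5 numbers: the shift along the tool's x, y, z in units of 4 cm (1.0 is 4 cm), then the turn about the tool's z in units of 4 degrees (1.0 is 4 degrees), then the opening, from 0 (shut) to 1 (fully open). A call has 1 to 12 rows; each row shifts and turns the commanded pose from where the row before left it, along the tool's axes as they then stand; what a row does not reach is not made up. A row lasts 1/8 s, in which the tool goes at most 62.5 mm and 10.7 degrees, less where a joint would pass 70% of its speed; a pose out of reach is approached as far as the arm can. A call with a number of a shift or a turn outside -1 to 1 is refused whole. A call with a gripper value outside its range is refused whole. The fingers move at their own pace and stop on an object; FORCE is the grip in N (left out, the last holds). Time passes only in rows, so rows that do not move let the fingers close. It gives the time, the measured TCP pose, the force, the opening and the grip force at its end, in the units of the state.
- readout.observe(): the state, without advancing time (a new reading comes with each control period).
- vision.get_image(name): name is "scene" or "top"; returns a dict with "pixels" (480x640x3 uint8, blue, green, red), "z_map" (480x640 float32, m along the optical axis (not along the pixel's ray), 0 where there is no reading), "camera_matrix" (3x3 intrinsics, pixels), "k1" (the pictures are not rectified: a ray, as slopes to the right and down, at radius r is drawn at 1 + k1 r^2 times it, then the intrinsics apply), "position" and "rotation" of the camera in the world. Camera axes: x right, y up, looking along -z (the intrinsics and any distortion apply to the point x, -y, -z); pixel columns grow to the right and rows downward; lengths in m; the calibration is good to about 2 mm. A picture is of the moment at which its call begins.
- sign_off(): hands the job in; it is judged then, once.
The state is a dict: "clock": time; "joints": joint angles; "dq": joint speeds; "joint_efforts": joint torques, N m; "position": TCP position; "ee_rot": TCP orientation; "force": force on the tool from outside, world axes, zero at the start; "ft_torque": the same for the moment, N m; "width": opening from 0.0 (shut) to 1.0 (fully open); "gripper_force": force on a finger pad.
Only numpy, scipy, OpenCV 4.12 (cv2) and the standard library are available. Lean on these libraries where they do the work, as an engineer would, in place of code of your own. Each camera call takes 0.05 s, during which the arm holds its last target. There are 200 camera calls.

## Working session

There is one attempt and no reset: what is moved stays moved. The work goes in short steps, Python scripts to look and compute and a shell command to move; the robot and the scene stay as the last step left them, time stands still between calls to the robot, and variables do not carry over. Pictures are saved under pics/ and viewed, at most 10 in all, crops included, and the job is handed in when it is done.

```bash
mkdir -p pics; cat > h.py <<'E'
import numpy as np, cv2, pickle
from cell import readout, vision, arm
def snap(n,f):
    d=vision.get_image(n); cv2.imwrite(f'pics/{f}.png',d['pixels']); pickle.dump(d,open(f'{f}.pkl','wb')); return d
def load(f): return pickle.load(open(f'{f}.pkl','rb'))
def allpts(d):
    K=np.array(d['camera_matrix']);v,u=np.mgrid[0:480,0:640].astype(float)
    a=(u-K[0,2])/K[0,0]; b=(v-K[1,2])/K[1,1]; x,y=a.copy(),b.copy()
    for _ in range(10):
        s=1+d['k1']*(x*x+y*y); x,y=a/s,b/s
    z=d['z_map']; P=np.stack([x*z,-y*z,-z],-1)
    R=np.array(d['rotation'])
    if R.size!=9: R=cv2.Rodrigues(R)[0]
    return P@R.reshape(3,3).T+np.array(d['position'])
E
python3 - <<'E'
from h import *
for n in('scene','top'):
    d=snap(n,n+'0'); print(n,d['position'],d['rotation'],d['camera_matrix'],d['k1'])
print(readout.observe(), arm, [a for a in dir(arm) if a[0]!='_'])
E
```

```text
scene [ 1.23313874 -0.20114245  0.68861466] [0.78853619 0.60238914 1.20926322] [[439.07229712   0.         316.61477523]
 [  0.         439.07229712 241.52232046]
 [  0.           0.           1.        ]] -0.052634126488412224
top [2.66967312e-01 4.98554651e-04 1.26007285e+00] [ 0.12457369 -0.14187645 -1.54539448] [[587.27274284   0.         324.17315665]
 [  0.         587.27274284 239.46727304]
 [  0.           0.           1.        ]] 0.05643749158374299
{'clock': 0.1, 'joints': array([ 1.13837603,  0.4351508 ,  0.02498408,  1.57398985, -0.01162368,
        1.13396644, -0.07508681]), 'dq': array([ 3.87291776e-04, -3.03511060e-03,  9.76539207e-04, -1.73013184e-03,
       -1.45979922e-03, -1.55376604e-03, -5.80655964e-05]), 'joint_efforts': array([ 2.68234042e-03, -6.69134331e+01,  9.88088809e-01, -3.15151119e+01,
       -6.05060044e-02,  3.73465929e-02,  1.34467869e-04]), 'position': array([ 0.20223141, -0.59091347,  0.22603139]), 'ee_rot': array([-3.09767990e+00, -5.15400272e-01,  5.19551282e-04]), 'force': array([0.2316226 , 0.21549073, 0.01177493]), 'ft_torque': array([-0.03617913, -0.0164438 , -0.00140208]), 'gripper_force': 0.0, 'width': 0.9993335850253711} <Robot object at 0x7fd3c9dbc050> ['PlanningError', 'tcp_to_grasp']
```

View pics/scene0.png

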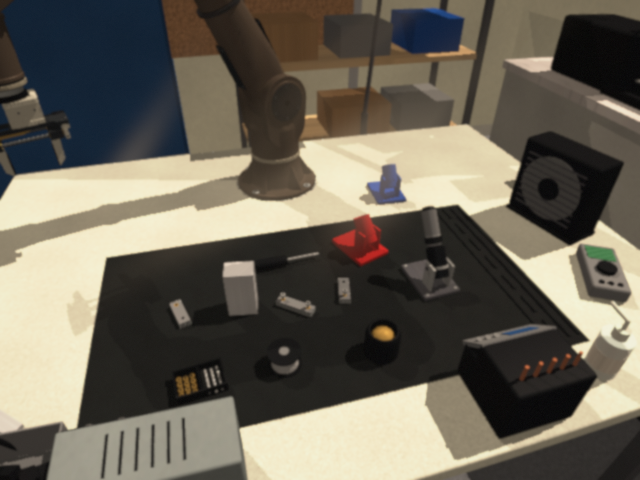

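View pics/top0.png

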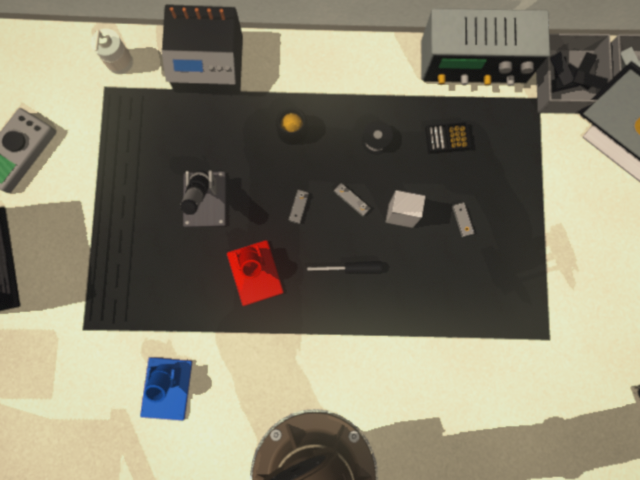

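```bash
python3 - <<'E'
from h import *
d=load('top0');im=d['pixels']
a=cv2.resize(im[170:250,270:480],None,fx=3.8,fy=3.8,interpolation=3)
b=cv2.resize(im[155:235,165:245],None,fx=3.5,fy=3.5,interpolation=3)
s=load('scene0')['pixels'];c=cv2.resize(s[200:300,390:470],None,fx=2.8,fy=2.8,interpolation=3)
o=np.zeros((590,800,3),np.uint8);o[:304,:798]=a[:304,:798];o[306:306+280,:280]=b;o[306:306+280,300:524]=c
cv2.imwrite('pics/crop1.png',o)
P=allpts(d);
for u,v in [(298,206),(463,220),(350,200),(408,200),(204,215),(200,180),(190,205),(330,268),(500,250),(300,300)]: print(u,v,P[v,u].round(3))
S=load('scene0');Q=allpts(S)
for u,v in [(430,215),(433,235),(437,255),(440,270),(410,275)]: print('s',u,v,Q[v,u].round(3))
E
```

```text
298 206 [0.553 0.047 0.016]
463 220 [ 0.53  -0.31   0.017]
350 200 [ 0.57  -0.066  0.013]
408 200 [ 0.549 -0.177  0.111]
204 215 [0.529 0.249 0.013]
200 180 [0.584 0.244 0.098]
190 205 [0.514 0.245 0.173]
330 268 [ 0.42  -0.025  0.015]
500 250 [ 0.469 -0.392  0.002]
300 300 [0.351 0.038 0.001]
s 430 215 [0.531 0.243 0.166]
s 433 235 [0.558 0.242 0.131]
s 437 255 [0.587 0.243 0.098]
s 440 270 [0.606 0.245 0.071]
s 410 275 [0.55  0.208 0.017]
```

View pics/crop1.png

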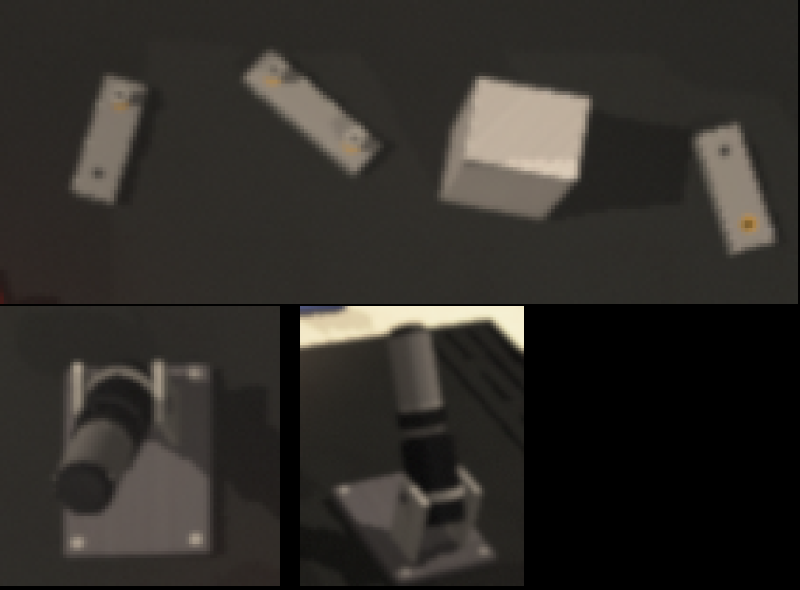

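```bash
python3 - <<'E'
from h import *
from scipy.optimize import least_squares
T=load('top0');S=load('scene0');PT=allpts(T);PS=allpts(S)
def sel(P): 
    Q=P.reshape(-1,3);return Q[(Q[:,2]>.11)&(Q[:,2]<.25)&(abs(Q[:,0]-.53)<.1)&(abs(Q[:,1]-.245)<.06)]
def fit(X,d0=(-.574,0,.819)):
    def ax(p): n=np.array([p[2],p[3],1.]);return n/np.linalg.norm(n)
    def r(p,R=.0165):
        c=np.array([p[0],p[1],.15]);n=ax(p);w=X-c;t=w@n;q=np.linalg.norm(w-np.outer(t,n),axis=1)
        return q-R
    s=least_squares(r,[.53,.245,-.7,0],loss='soft_l1',f_scale=.002);n=ax(s.x);return s.x,n,np.abs(s.fun).mean()
A,B=sel(PT),sel(PS)
for X in (A,B,np.r_[A,B]): 
    # body part only: use t filter after first fit
    p,n,e=fit(X);c=np.array([p[0],p[1],.15]);t=(X-c)@n;m=t.max();Y=X[(t>m-.066)&(t<m-.012)]
    p,n,e=fit(Y);c=np.array([p[0],p[1],.15]);t=(X-c)@n
    print(len(Y),c.round(4),n.round(4),np.degrees(np.arccos(n[2])),np.degrees(np.arctan2(n[1],-n[0])),e,'tail',(c+n*np.percentile(t,99.5)).round(4),'nose',(c+n*(np.percentile(t,99.5)-.155)).round(4))
# insert: brass pixels
im=T['pixels'][222:237,458:476].astype(int);m=(im[...,2]-im[...,0])>45
v,u=np.nonzero(m);u+=458;v+=222;print(len(u),u.mean(),v.mean(),PT[v,u].mean(0).round(4))
# bar extents in top
Q=PT.reshape(-1,3);q=Q[(abs(Q[:,0]-.53)<.06)&(abs(Q[:,1]+.31)<.05)&(Q[:,2]>.010)&(Q[:,2]<.03)];print(len(q),q.mean(0).round(4),cv2.minAreaRect(q[:,:2].astype(np.float32)*1000))
Q=PS.reshape(-1,3);q=Q[(abs(Q[:,0]-.53)<.06)&(abs(Q[:,1]+.31)<.05)&(Q[:,2]>.012)&(Q[:,2]<.03)];print(len(q),q.mean(0).round(4),cv2.minAreaRect(q[:,:2].astype(np.float32)*1000))
im=S['pixels'][290:335,160:200].astype(int);m=(im[...,2]-im[...,0])>45
v,u=np.nonzero(m);u+=160;v+=290
if len(u):print(len(u),u.mean(),v.mean(),PS[v,u].mean(0).round(4))
# stand base orientation
Q=PT.reshape(-1,3);q=Q[(abs(Q[:,0]-.57)<.1)&(abs(Q[:,1]-.23)<.08)&(Q[:,2]>.009)&(Q[:,2]<.021)];print(cv2.minAreaRect(q[:,:2].astype(np.float32)*1000))
E
```

```text
212 [0.5231 0.2498 0.15  ] [-0.5849 -0.0347  0.8103] 35.87226592556598 -3.399346309050413 0.0006346510497255656 tail [0.5053 0.2487 0.1746] nose [0.596  0.2541 0.049 ]
379 [0.524  0.2486 0.15  ] [-0.5724 -0.0367  0.8191] 35.00314359104048 -3.6707371406793765 0.0010936917796892103 tail [0.5076 0.2475 0.1735] nose [0.5963 0.2532 0.0465]
590 [0.5236 0.2491 0.15  ] [-0.5764 -0.0328  0.8165] 35.26554082276461 -3.254932232320997 0.0010505430198280165 tail [0.5062 0.2481 0.1746] nose [0.5956 0.2532 0.0481]
24 466.5 228.5 [ 0.5013 -0.3041  0.0689]
383 [ 0.5317 -0.3093  0.0166] ((521.638916015625, -306.5895690917969), (90.55022430419922, 79.05865478515625), 7.321764945983887)
304 [ 0.5366 -0.3115  0.018 ] ((534.6968994140625, -312.0124206542969), (73.75992584228516, 24.956165313720703), 16.187501907348633)
17 175.88235294117646 304.5882352941176 [ 0.5114 -0.3185  0.0187]
((568.8097534179688, 228.82391357421875), (157.6725616455078, 192.61013793945312), 87.6085205078125)
```

```bash
python3 -m creep '[[0,0,-0.25,1,1],[0,0,-0.25,1,1],[0,0,0,1,1],[0,0,0,0.9,1],[0.2,-0.4,0,0,1],[0.4,-0.8,0,0,1],[0.4,-0.85,0,0,1],[0.4,-0.85,0,0,1],[0.4,-0.85,0,0,1],[0.4,-0.85,0,0,1],[0.4,-0.85,0,0,1],[0.4,-0.85,0,0,1]]'
python3 -m creep '[[0.4,-0.85,0,0,1],[0.4,-0.85,0,0,1],[0.4,-0.85,0,0,1],[0.4,-0.85,0,0,1],[0.4,-0.85,0,0,1],[0.4,-0.85,0,0,1],[0.4,-0.85,0,0,1],[0.4,-0.85,0,0,1],[0.4,-0.85,0,0,1],[0.4,-0.85,0,0,1],[0,0,0,0,1],[0,0,0,0,1]]'
python3 - <<'E'
from h import *
print(arm.tcp_to_grasp)
def ray(d,u,v,z):
    K=np.array(d['camera_matrix']);a=(u-K[0,2])/K[0,0];b=(v-K[1,2])/K[1,1];x,y=a,b
    for _ in range(10): s=1+d['k1']*(x*x+y*y);x,y=a/s,b/s
    r=cv2.Rodrigues(np.array(d['rotation']))[0]@np.array([x,-y,-1]);c=np.array(d['position']);return c+r*(z-c[2])/r[2]
print(ray(load('top0'),466.6,228.7,.017),ray(load('scene0'),175.9,304.6,.017))
o=readout.observe();R=cv2.Rodrigues(o['ee_rot'])[0];d=np.array([.524,.249,.131])-o['position'];print(o['position'],R.round(3).tolist(),'units',(R.T@d/.04).round(2),o['joints'].round(2))
E
```

```text
clock: 1.6
position: [0.308, -0.3304, 0.2466]
ee_rot: [-3.14, -0.095, 0.0]
force: [1.3, 0.2, 0.0]
width: 0.999
gripper_force: 0.0
clock: 3.1
position: [0.447, 0.0157, 0.2465]
ee_rot: [3.139, 0.093, -0.001]
force: [0.1, -0.9, -0.8]
width: 1.001
gripper_force: 0.0
-0.0188
[ 0.51110216 -0.31739109  0.017     ] [ 0.50967785 -0.31879218  0.017     ]
[0.44701861 0.01570309 0.2464682 ] [[0.998, 0.059, -0.001], [0.059, -0.998, -0.001], [-0.001, 0.001, -1.0]] units [ 2.27 -5.71  2.88] [ 0.21  0.16 -0.41  1.93  0.07  1.07 -1.74]
```

```bash
python3 -m creep '[[0.3,-0.75,0,0,1],[0.33,-0.83,0,0,1],[0.33,-0.83,0,0,1],[0.33,-0.83,0,0,1],[0.33,-0.83,0,0,1],[0.33,-0.83,0,0,1],[0.32,-0.81,0,0,1],[0,0,0,0,1],[0,0,0,0,1]]'
python3 -m creep '[[0,0,0.4,0,1],[0,0,0.5,0,1],[0,0,0.5,0,1],[0,0,0.5,0,1],[0,0,0.4,0,1],[0,0,0.3,0,1],[0,0,0.2,0,1],[0,0,0,0,1],[0,0,0,0,1]]'
python3 - <<'E'
from h import *
o=readout.observe();R=cv2.Rodrigues(o['ee_rot'])[0];d=np.array([.524,.249,.131])-o['position'];print('units',(R.T@d/.04).round(2),R.round(3).tolist())
a=snap('scene','s1')['pixels'];b=snap('top','t1')['pixels']
cv2.imwrite('pics/c2.png',np.hstack([cv2.resize(a[130:330,350:500],(390,520)),cv2.resize(b[130:280,140:255],(390,520))]))
E
```

```text
clock: 4.22
position: [0.5253, 0.2473, 0.2464]
ee_rot: [3.139, 0.089, -0.001]
force: [-0.3, -0.9, 0.1]
width: 1.002
gripper_force: 0.0
clock: 5.35
position: [0.5258, 0.2492, 0.1352]
ee_rot: [-3.14, -0.09, -0.001]
force: [0.0, 1.0, 0.5]
width: 1.003
gripper_force: 0.0
units [-0.05  0.    0.11] [[0.998, 0.057, 0.001], [0.057, -0.998, 0.0], [0.001, -0.0, -1.0]]
```

View pics/c2.png

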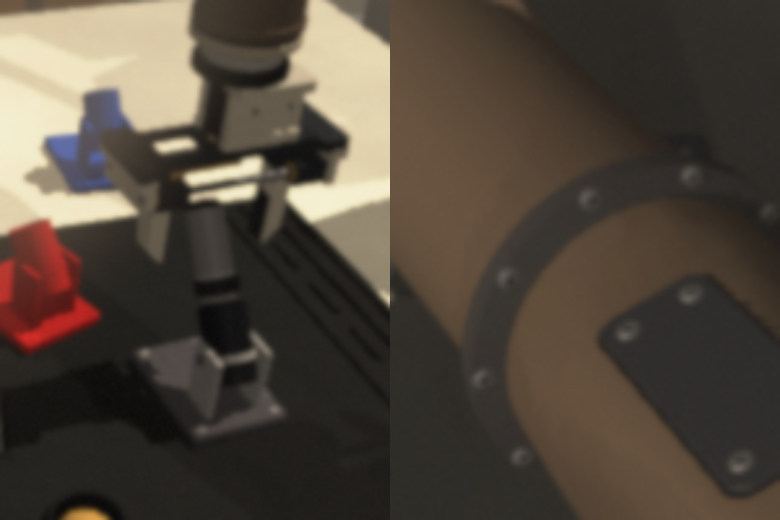

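The fingers straddle the grey body (left half, body at about (210,230)); the arm hides the top view. Closing now.

```bash
python3 -m creep '[[-0.04,0,0.1,0,1],[0,0,0,0,0.6],[0,0,0,0,0.3],[0,0,0,0,0.2],[0,0,0,0,0.2],[0,0,0,0,0.2],[0,0,0,0,0.2],[0,0,0,0,0.2],[0,0,0,0,0.2]]' 12
python3 -m creep '[[-0.07,0,-0.1,0,0.2],[-0.07,0,-0.1,0,0.2],[-0.07,0,-0.1,0,0.2],[-0.07,0,-0.1,0,0.2],[0,0,0,0,0.2]]'
```

```text
clock: 6.58
position: [0.5239, 0.249, 0.1307]
ee_rot: [-3.14, -0.09, -0.0]
force: [-0.3, 0.3, -0.2]
width: 0.353
gripper_force: 12.0
clock: 7.2
position: [0.5125, 0.2484, 0.1471]
ee_rot: [-3.14, -0.091, -0.0]
force: [-0.4, -0.9, -1.0]
width: 0.358
gripper_force: 12.0
```

```bash
python3 -m creep '[[-0.07,0,-0.1,0,0.2],[-0.07,0,-0.1,0,0.2],[-0.07,0,-0.1,0,0.2],[-0.07,0,-0.1,0,0.2],[-0.07,0,-0.1,0,0.2],[-0.08,0,-0.11,0,0.2],[0,0,0,0,0.2],[0,0,0,0,0.2]]'
python3 -m creep '[[0.15,0,-0.11,0,0.2],[0.15,0,-0.11,0,0.2],[0.15,0,-0.11,0,0.2],[0.15,0,-0.08,0,0.2],[0.15,0,-0.08,0,0.2],[0.15,0,-0.07,0,0.2],[0,0,0,0,0.2],[0,0,0,0,0.2]]'
python3 - <<'E'
from h import *
a=snap('scene','s2')['pixels'];cv2.imwrite('pics/c3.png',cv2.resize(a[130:330,350:500],(450,600)))
E
```

```text
clock: 8.2
position: [0.4956, 0.2472, 0.1711]
ee_rot: [3.14, 0.09, 0.0]
force: [0.6, 0.5, -0.7]
width: 0.351
gripper_force: 12.0
clock: 9.2
position: [0.5317, 0.2493, 0.1936]
ee_rot: [-3.14, -0.09, -0.001]
force: [0.0, -0.4, -0.5]
width: 0.357
gripper_force: 12.0
```

View pics/c3.png

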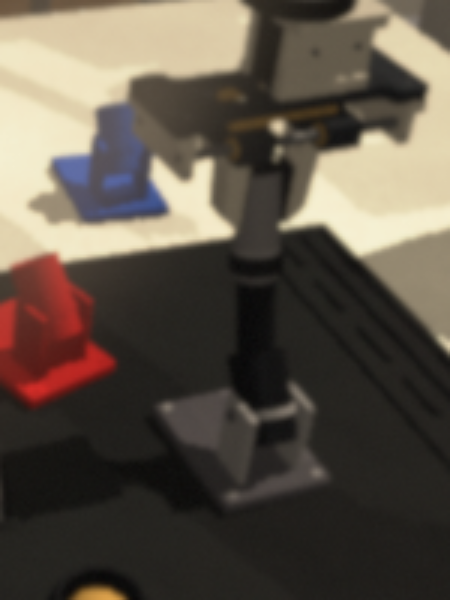

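The nose is still in the tube mouth (about (258,400)) and the stick is turning upright in the grip. I'll continue the arc and then lift.

```bash
python3 -m creep '[[0.15,0,-0.06,0,0.2],[0.15,0,-0.05,0,0.2],[0.17,0,-0.04,0,0.2],[0.15,0,-0.02,0,0.2],[0.15,0,-0.02,0,0.2],[0.09,0,-0.01,0,0.2],[0,0,0,0,0.2],[0,0,0,0,0.2]]'
cat >> h.py <<'E'
from scipy.optimize import least_squares
def tilt(d):
    o=readout.observe();g=o['position'];Q=allpts(d).reshape(-1,3)
    def go(lo,hi,R):
        X=Q[(abs(Q[:,0]-g[0])<.05)&(abs(Q[:,1]-g[1])<.03)&(Q[:,2]>g[2]+lo)&(Q[:,2]<g[2]+hi)]
        def r(p): 
            n=np.array([p[2],p[3],1]);n/=np.linalg.norm(n);w=X-np.array([p[0],p[1],g[2]-.05]);return np.linalg.norm(w-np.outer(w@n,n),axis=1)-R
        s=least_squares(r,[g[0],g[1],0,0],loss='soft_l1',f_scale=.001);p=s.x
        nose=np.array([p[0],p[1]])+(-.106+.05)*p[2:]
        print(len(X),'slope xy (rad)',p[2:].round(3),'nose-tcp xy',(nose-g[:2]).round(4),'err',np.abs(s.fun).mean().round(4),'X z',X[:,2].min().round(3))
    go(-.1,-.045,.014)
    return o
E
python3 - <<'E'
from h import *
tilt(snap('scene','s3'))
E
```

```text
clock: 10.25
position: [0.5659, 0.2513, 0.2015]
ee_rot: [3.14, 0.09, 0.0]
force: [-1.9, -0.4, -1.4]
width: 0.355
gripper_force: 12.0
325 slope xy (rad) [-0.119 -0.016] nose-tcp xy [ 0.0007 -0.0002] err 0.0017 X z 0.102
```

```bash
python3 -m creep '[[0,0,-0.2,0,0.2],[0,0,-0.3,0,0.2],[0,0,-0.3,0,0.2],[0,0,-0.3,0,0.2],[0,0,-0.3,0,0.2],[0,0,-0.2,0,0.2],[0,0,0,0,0.2],[0,0,0,0,0.2],[0,0,0,0,0.2]]'
python3 - <<'E'
from h import *
d=snap('scene','s4');tilt(d)
cv2.imwrite('pics/c4.png',cv2.resize(d['pixels'][110:310,350:500],(450,600)))
E
```

```text
clock: 11.42
position: [0.5656, 0.2512, 0.265]
ee_rot: [3.14, 0.09, -0.001]
force: [0.7, -0.5, -1.1]
width: 0.357
gripper_force: 12.0
296 slope xy (rad) [-0.022 -0.003] nose-tcp xy [-0.005  -0.0011] err 0.0009 X z 0.165
```

View pics/c4.png

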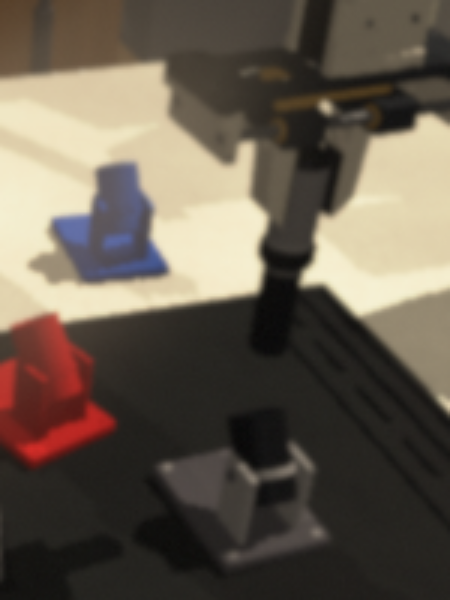

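The stick hangs free, close to vertical, with its nose at about (270,345), well above the tube. Next I'll firm the grip and carry it across.

```bash
python3 -m creep '[[0,0,0,0,0.2],[0,0,0,0,0.2],[-0.02,0.2,0,0,0.2],[-0.06,0.4,0,0,0.2],[-0.09,0.6,0,0,0.2],[-0.1,0.7,0,0,0.2],[-0.1,0.7,0,0,0.2],[-0.1,0.7,0,0,0.2],[-0.1,0.7,0,0,0.2],[-0.1,0.7,0,0,0.2],[-0.1,0.7,0,0,0.2],[-0.1,0.7,0,0,0.2]]' 30
python3 -m creep '[[-0.1,0.7,0,0,0.2],[-0.1,0.7,0,0,0.2],[-0.1,0.7,0,0,0.2],[-0.1,0.7,0,0,0.2],[-0.1,0.7,0,0,0.2],[-0.1,0.7,0,0,0.2],[-0.1,0.7,0,0,0.2],[-0.1,0.7,0,0,0.2],[-0.1,0.7,0,0,0.2],[-0.07,0.5,0,0,0.2],[0,0.3,0,0,0.2],[0,0,0,0,0.2]]'
python3 -m creep '[[0,0,0,0,0.2],[0,0,0,0,0.2]]'
python3 - <<'E'
from h import *
d=snap('scene','s5');o=tilt(d);R=cv2.Rodrigues(o['ee_rot'])[0]
print(R.round(3).tolist(),(R.T@(np.array([.5155,-.317,o['position'][2]])-o['position'])/.04).round(2))
E
```

```text
clock: 12.98
position: [0.5445, 0.0034, 0.2657]
ee_rot: [3.14, 0.088, 0.0]
force: [0.2, -0.2, -1.6]
width: 0.351
gripper_force: 30.0
clock: 14.48
position: [0.5225, -0.2806, 0.2654]
ee_rot: [-3.14, -0.089, 0.0]
force: [-0.9, 0.1, -0.4]
width: 0.353
gripper_force: 30.0
clock: 14.72
position: [0.523, -0.2789, 0.2656]
ee_rot: [-3.14, -0.093, -0.0]
force: [-0.1, 0.7, -1.0]
width: 0.352
gripper_force: 30.0
363 slope xy (rad) [-0.006 -0.003] nose-tcp xy [-0.0044 -0.0012] err 0.0008 X z 0.166
[[0.998, 0.059, 0.0], [0.059, -0.998, 0.0], [0.0, -0.0, -1.0]] [-0.24  0.94 -0.  ]
```

```bash
python3 -m creep '[[-0.08,0.3,0,0,0.2],[-0.08,0.4,0,0,0.2],[-0.08,0.24,0,0,0.2],[0,0,0.3,0,0.2],[0,0,0.4,0,0.2],[0,0,0.4,0,0.2],[0,0,0.4,0,0.2],[0,0,0.3,0,0.2],[0,0,0.2,0,0.2],[0,0,0,0,0.2],[0,0,0,0,0.2],[0,0,0,0,0.2]]'
python3 - <<'E'
from h import *
d=snap('scene','s6');t=snap('top','t6');o=tilt(d);g=o['position']
Q=allpts(d).reshape(-1,3);X=Q[(abs(Q[:,0]-g[0])<.05)&(abs(Q[:,1]-g[1])<.03)&(Q[:,2]>.025)&(Q[:,2]<.2)];print('nose z',np.percentile(X[:,2],[0,1,2,5]).round(4),g)
a=cv2.resize(d['pixels'][200:350,110:260],(390,390));b=cv2.resize(t['pixels'][160:260,400:500],(390,390));cv2.imwrite('pics/c6.png',np.hstack([a,b]))
E
```

```text
clock: 16.27
position: [0.5155, -0.3183, 0.1861]
ee_rot: [3.14, 0.09, 0.001]
force: [-0.5, 0.1, -0.6]
width: 0.351
gripper_force: 30.0
312 slope xy (rad) [-0.003  0.006] nose-tcp xy [-0.0043 -0.0023] err 0.0008 X z 0.087
nose z [0.0776 0.0816 0.0831 0.0878] [ 0.51543031 -0.31826105  0.18599988]
```

View pics/c6.png

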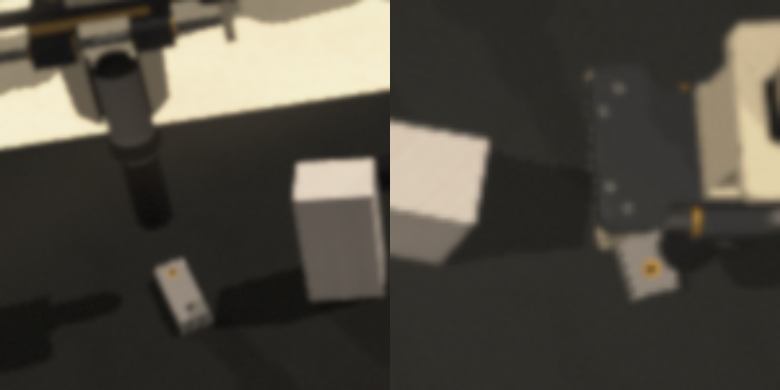

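The nose is at about (150,225), hanging above the brass insert at (172,272) and clear of the block. A 2 mm correction and about 3 cm of descent remain.

```bash
python3 -m creep '[[0,-0.05,0.15,0,0.2],[0,0,0.2,0,0.2],[0,0,0.2,0,0.2],[0,0,0.1,0,0.2],[0,0,0.1,0,0.2],[0,0,0,0,0.2],[0,0,0,0,0.2],[0,0,0,0,0.2],[0,0,0,0,0.2],[0,0,0,0,0.2],[0,0,0,0,0.2]]'
python3 - <<'E'
from h import *
d=snap('scene','s7');o=tilt(d);g=o['position']
Q=allpts(d).reshape(-1,3);X=Q[(abs(Q[:,0]-g[0])<.05)&(abs(Q[:,1]-g[1])<.03)&(Q[:,2]>.025)&(Q[:,2]<.2)];print('nose z',np.percentile(X[:,2],[0,1,2,5]).round(4),g)
cv2.imwrite('pics/c7.png',cv2.resize(d['pixels'][220:350,110:240],(520,520)))
E
```

```text
clock: 17.75
position: [0.5151, -0.3161, 0.1556]
ee_rot: [3.14, 0.09, 0.0]
force: [0.0, -0.4, -0.9]
width: 0.353
gripper_force: 30.0
296 slope xy (rad) [-0.006 -0.004] nose-tcp xy [-0.0042 -0.0019] err 0.0008 X z 0.056
nose z [0.0474 0.052  0.0541 0.0625] [ 0.51512053 -0.31613401  0.15555352]
```

View pics/c7.png

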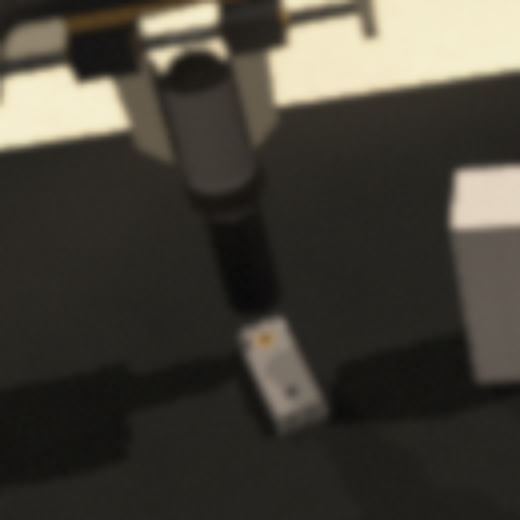

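The nose, at about (252,305), is upright above the insert at (265,338). It measures under 2 mm off centre and about 3 cm high, so I'm handing in.

```bash
python3 -c "
from cell import sign_off
print(sign_off())"
```

```text
the job is handed in; nothing more can be done
None
```

I handed the job in at about 18 s. The gripper holds the microscope upright and still, its nose measured within 2 mm of centre and about 3 cm above the brass insert; the hand-in gave no verdict.

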